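# Release the stuck mode key of the stone mill

### The arm

A 6-joint arm with a two-finger parallel gripper is mounted at the origin on the work surface. World frame = base frame: x ahead of the robot, y to its left, z up, the work surface at z = 0. Lengths are in mm, angles in rad, forces in N, time in s.
With the tool pointing down it reaches from about 250 to 775 mm from the base axis. Payload 4 kg.
Tool frame: the origin (TCP) lies at the very end of the fingers, on their centre line; the grasp point (between the pads) lies 19 mm behind it (grasp_offset is the distance from the TCP to the grasp point, in mm); z points along the fingers, y is the line along which they close (so a half turn about z gives the same grasp; the last joint's range is limited). The gripper opens to 85 mm and grips with 20 to 120 N. Pads are 22 mm wide; open, the fingers measure 114 mm over their backs; the gripper's body (76 mm by 85 mm) begins 54 mm behind the grasp point. The pads swing forward as they close: fully open they stand 13 mm farther back than shut.
Start: joints at [-1.382, 0.087, 1.371, -0, 1.684, -0.103], TCP at [158.219, -526.772, 191.741] pointing down, gripper open.
Joint ranges: [-3.1, 3.1], [-0.76, 2.03], [0.27, 2.55], [-1.08, 4.22], [0.17, 2.65], [-2.57, 2.57]. Speed limits (rad/s): [2.79, 2.79, 3.14, 3.14, 3.14, 3.14].

### API

Orientations are given as a rotation vector (axis times angle).
In Python, from workcell import * gives the robot as it stands.
- The arm moves only by the tool apply_moves, never from a script. Its argument "increments" is a list of rows, each an object with "xyz": the shift along the tool's x, y, z in m, a list of three; "roll": the turn about the tool's z in rad. In form: [{"xyz": [dx, dy, dz], "roll": roll}, ...]. A call has 1 to 5 rows; each row shifts and turns the commanded pose from where the row before left it, along the tool's axes as they then stand; what a row does not reach is not made up. A row lasts 1/8 s, in which the tool goes at most 62.5 mm and 10.7 degrees, less where a joint would pass 70% of its speed; a pose out of reach is approached as far as the arm can. A call with a gripper value outside its range is refused whole. "jaw" is the opening in per cent of the stroke, from 0 (shut) to 100 (fully open), set as the call begins (left out, the last holds). The fingers move at their own pace and stop on an object; "force" is the grip in N (left out, the last holds). Time passes only in rows, so rows that do not move let the fingers close. It gives the time, the measured TCP pose, the force, the opening and the grip force at its end, in the units of the state.
- observe(): the state, without advancing time (a new reading comes with each control period).
- camera(name): name is "scene" or "top" or "wrist"; returns a dict with "color" (420x560x3 uint8, blue, green, red), "fx", "fy", "cx", "cy" (pixels), "rvec" (rotation vector, rad) and "tvec" (3), from world to camera coordinates, as OpenCV has them; the wrist camera has in their place "tool_from_camera" (4x4, takes a point from camera to tool coordinates, whose origin is the TCP and whose axes are the flange's). Camera axes: x right, y down, z forward; pixel columns grow to the right and rows downward; lengths in mm; the calibration is good to about 2 mm. A picture is of the moment at which its call begins: read the wrist's pose just before it. There is no depth.
- sign_off(): hands the job in; it is judged then, once.
The state is a dict: "clock": time; "joint_positions": joint angles; "joint_velocities": joint speeds; "joint_torque": joint torques, N m; "position": TCP position; "orientation": TCP orientation; "wrist_force": force on the tool from outside, world axes, zero at the start; "ft_torque": the same for the moment, N m; "finger_gap": finger opening in mm; "gripper_force": force on a finger pad.
Only numpy, scipy, OpenCV 4.12 (cv2) and the standard library are available. Lean on these libraries where they do the work, as an engineer would, in place of code of your own. Each camera call takes 0.05 s, during which the arm holds its last target. There are 200 camera calls.

### The job

One of the four white mode keys on the stone mill's control box is still latched down. Starting at the key nearest the red knob and going along the row, tap every key lightly with the fingertips to feel which one it is, without pushing any of them in all the way; then press the latched key right down and let go, so that it springs up and all four keys stand up. Only press: leave everything standing on and around the box where it is.

Things in the scene. Friction and masses are not known exactly. Their poses are not given: they have to be found in the camera images.
- console: grey control box of the stone mill, fixed to the bench, 130 mm (its x) by 360 mm (its y), flat top (deck) 70 mm above the bench. Origin: centre of its underside; z up. The four keys stand on its deck in one row along its y axis, at y = +75, +25, -25 and -75 mm, x = 0. A fixed red mushroom knob (38 mm wide, 24 mm high) is at y = +140 mm: the row is counted from that end
- mod_a: one of the four identical key units, which sit in the row in an order that changes from run to run: black frame 44 mm square lying on the deck. Origin: centre of the frame, at deck height (70 mm above the bench); axes as the control box
- key_a_top (a point): centre of the top face of that unit's white key cap, 34 mm square; it stands 18 mm above the deck when up (88 mm above the bench), 12 mm when latched down. Neighbouring caps are 16 mm apart
- key_a (a joint): how far that unit's key is pushed down, m: 0 up, about 0.006 latched down, 0.0095 bottom. Spring: an up key starts to give at 2 N and takes 0.5 N more per mm (5.75 N at 7.5 mm). A latched key does not give below about 4.5 N; it yields at 4.5 to 6 N, goes 3.5 mm deeper to the bottom, and then springs fully up when let go; let go short of the bottom it stays latched
- mod_b: one of the four identical key units, which sit in the row in an order that changes from run to run: black frame 44 mm square lying on the deck. Origin: centre of the frame, at deck height (70 mm above the bench); axes as the control box
- key_b_top (a point): centre of the top face of that unit's white key cap, 34 mm square; it stands 18 mm above the deck when up (88 mm above the bench), 12 mm when latched down. Neighbouring caps are 16 mm apart
- key_b (a joint): how far that unit's key is pushed down, m: 0 up, about 0.006 latched down, 0.0095 bottom. Spring: an up key starts to give at 2 N and takes 0.5 N more per mm (5.75 N at 7.5 mm). A latched key does not give below about 4.5 N; it yields at 4.5 to 6 N, goes 3.5 mm deeper to the bottom, and then springs fully up when let go; let go short of the bottom it stays latched
- mod_c: one of the four identical key units, which sit in the row in an order that changes from run to run: black frame 44 mm square lying on the deck. Origin: centre of the frame, at deck height (70 mm above the bench); axes as the control box
- key_c_top (a point): centre of the top face of that unit's white key cap, 34 mm square; it stands 18 mm above the deck when up (88 mm above the bench), 12 mm when latched down. Neighbouring caps are 16 mm apart
- key_c (a joint): how far that unit's key is pushed down, m: 0 up, about 0.006 latched down, 0.0095 bottom. Spring: an up key starts to give at 2 N and takes 0.5 N more per mm (5.75 N at 7.5 mm). A latched key does not give below about 4.5 N; it yields at 4.5 to 6 N, goes 3.5 mm deeper to the bottom, and then springs fully up when let go; let go short of the bottom it stays latched
- mod_d: one of the four identical key units, which sit in the row in an order that changes from run to run: black frame 44 mm square lying on the deck. Origin: centre of the frame, at deck height (70 mm above the bench); axes as the control box
- key_d_top (a point): centre of the top face of that unit's white key cap, 34 mm square; it stands 18 mm above the deck when up (88 mm above the bench), 12 mm when latched down. Neighbouring caps are 16 mm apart
- key_d (a joint): how far that unit's key is pushed down, m: 0 up, about 0.006 latched down, 0.0095 bottom. Spring: an up key starts to give at 2 N and takes 0.5 N more per mm (5.75 N at 7.5 mm). A latched key does not give below about 4.5 N; it yields at 4.5 to 6 N, goes 3.5 mm deeper to the bottom, and then springs fully up when let go; let go short of the bottom it stays latched
- scoop_mid (a point): small steel measuring cup, 38 mm wide, 45 mm high, standing on the control box beside the last key; bystander, loose. Point: its centre, half-way up
- jar_mid (a point): closed jar, 64 mm wide, 100 mm high; bystander, loose. Point: its centre, half-way up
- mug_mid (a point): blue mug, 72 mm wide, 85 mm high; bystander, loose. Point: its centre, half-way up
- bowl_mid (a point): white bowl, 104 mm wide, 45 mm high; bystander, loose. Point: its centre, half-way up
- spoon_mid (a point): flat wooden paddle lying on the bench, 215 mm long, 10 mm high; bystander, loose. Point: its centre, half-way up
- brush_mid (a point): red scrubbing brush, 130 x 50 mm, 36 mm high, bristles down; bystander, loose. Point: its centre, half-way up
- bottle_mid (a point): green bottle, 60 mm wide, 150 mm high; bystander, loose. Point: its centre, half-way up

How it is judged (in metres and radians):
On the way, in this order (a step that is already met when the one before it is completed fails the run):
1. the first key, counted from the red knob, is tapped (over 0.5 N) while the latched key is still latched (((y of key_a_top in the frame of console between 0.055 and 0.095 m and contact force between the fingers and mod_a above 0.5 N) or (y of key_b_top in the frame of console between 0.055 and 0.095 m and contact force between the fingers and mod_b above 0.5 N) or (y of key_c_top in the frame of console between 0.055 and 0.095 m and contact force between the fingers and mod_c above 0.5 N) or (y of key_d_top in the frame of console between 0.055 and 0.095 m and contact force between the fingers and mod_d above 0.5 N)) and value of joint key_a above 0.0045 m), for 0.02 s.
2. the second key, counted from the red knob, is tapped (over 0.5 N) while the latched key is still latched (((y of key_a_top in the frame of console between 0.005 and 0.045 m and contact force between the fingers and mod_a above 0.5 N) or (y of key_b_top in the frame of console between 0.005 and 0.045 m and contact force between the fingers and mod_b above 0.5 N) or (y of key_c_top in the frame of console between 0.005 and 0.045 m and contact force between the fingers and mod_c above 0.5 N) or (y of key_d_top in the frame of console between 0.005 and 0.045 m and contact force between the fingers and mod_d above 0.5 N)) and value of joint key_a above 0.0045 m), for 0.02 s.
3. the third key, counted from the red knob, is tapped (over 0.5 N) while the latched key is still latched (((y of key_a_top in the frame of console between -0.045 and -0.005 m and contact force between the fingers and mod_a above 0.5 N) or (y of key_b_top in the frame of console between -0.045 and -0.005 m and contact force between the fingers and mod_b above 0.5 N) or (y of key_c_top in the frame of console between -0.045 and -0.005 m and contact force between the fingers and mod_c above 0.5 N) or (y of key_d_top in the frame of console between -0.045 and -0.005 m and contact force between the fingers and mod_d above 0.5 N)) and value of joint key_a above 0.0045 m), for 0.02 s.
4. the fourth key, counted from the red knob, is tapped (over 0.5 N) while the latched key is still latched (((y of key_a_top in the frame of console between -0.095 and -0.055 m and contact force between the fingers and mod_a above 0.5 N) or (y of key_b_top in the frame of console between -0.095 and -0.055 m and contact force between the fingers and mod_b above 0.5 N) or (y of key_c_top in the frame of console between -0.095 and -0.055 m and contact force between the fingers and mod_c above 0.5 N) or (y of key_d_top in the frame of console between -0.095 and -0.055 m and contact force between the fingers and mod_d above 0.5 N)) and value of joint key_a above 0.0045 m), for 0.02 s.
5. the latched key is pressed with the fingers to the bottom of its travel (over 8.5 mm) (value of joint key_a above 0.0085 m and contact force between the fingers and mod_a above 0.5 N), for 0.02 s.
At the end, for the whole second after the job is handed in: all four keys are up (within 1.5 mm) and at rest, and nothing on or around the control box has moved more than 20 mm (value of joint each of key_a, key_b, key_c, key_d below 0.0015 m and velocity of joint key_a between -0.01 and 0.01 m/s and velocity of joint key_b between -0.01 and 0.01 m/s and velocity of joint key_c between -0.01 and 0.01 m/s and velocity of joint key_d between -0.01 and 0.01 m/s and distance of each of scoop_mid, jar_mid, mug_mid, bowl_mid, spoon_mid, brush_mid, bottle_mid from where it was at the start of the episode below 0.02 m); the robot touches nothing.
It fails at once if a key that was not latched is pushed in more than 7.5 mm (a tap must stay lighter than that) (value of joint any of key_b, key_c, key_d above 0.0075 m).
It fails at once if something standing on or around the control box is moved more than 20 mm, or lifted (not (distance of scoop_mid from where it was at the start of the episode below 0.02 m) or not (distance of jar_mid from where it was at the start of the episode below 0.02 m) or not (distance of mug_mid from where it was at the start of the episode below 0.02 m) or not (distance of bowl_mid from where it was at the start of the episode below 0.02 m) or not (distance of spoon_mid from where it was at the start of the episode below 0.02 m) or not (distance of brush_mid from where it was at the start of the episode below 0.02 m) or not (distance of bottle_mid from where it was at the start of the episode below 0.02 m)).
It also fails if it takes over 51 s, if anything falls off the work surface, if the arm or the gripper's body presses on something with over 40 N, if the wrist force passes 120 N, or if a joint passes its speed limit or range.

## Working session

There is one attempt and no reset: what is moved stays moved. The work goes in short steps, Python scripts to look and compute and a tool call to move; the robot and the scene stay as the last step left them, time stands still between calls to the robot, and variables do not carry over. Pictures are saved under pics/ and viewed, at most 10 in all, crops included, and the job is handed in when it is done.

Besides the shell and the picture viewer there is one more tool, called after "Call:" as name(argument=value, ...) on one line, values as JSON. apply_moves: Moves the arm, as the interface text tells. Its arguments: {"type":"object","properties":{"increments":{"type":"array"},"jaw":{"type":"number"},"force":{"type":"number"}},"required":["increments"]}

```bash
mkdir -p pics; python3 - <<'E'
from workcell import *
import cv2
for n in ("top","scene"):
    c=camera(n); cv2.imwrite(f"pics/{n}0.png",c["color"]); print(n,c["fx"],c["cx"],c["cy"],c["rvec"],c["tvec"])
s=observe(); print(s["clock"],s["position"],s["orientation"],s["finger_gap"],s["wrist_force"])
E
```

```text
top 392.5987363300651 280.5648013008806 203.16686282940182 [ 2.16608842 -2.15175515  0.15219925] [ 20.22438051 582.67796958 847.77325864]
scene 432.4017431808426 280.59366336443486 208.5723384400358 [ 1.88679812  1.73968935 -0.59704544] [ -80.41655621 -364.1223453  1375.42535296]
0.1 [ 158.11139406 -526.22340203  190.59435038] [-3.10614046e+00 -4.56440595e-01  1.16385891e-04] 85.48234707763146 [-0.05435774 -0.02347817  0.50082327]
```

View pics/top0.png

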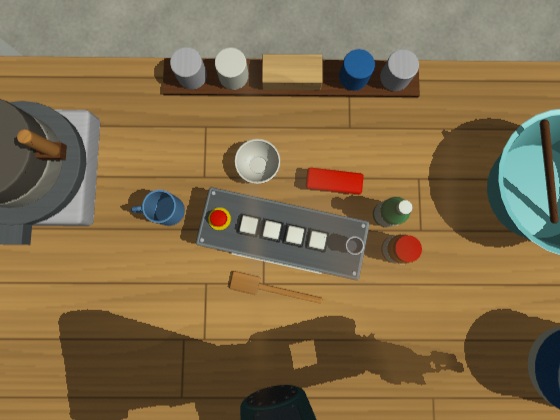

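View pics/scene0.png

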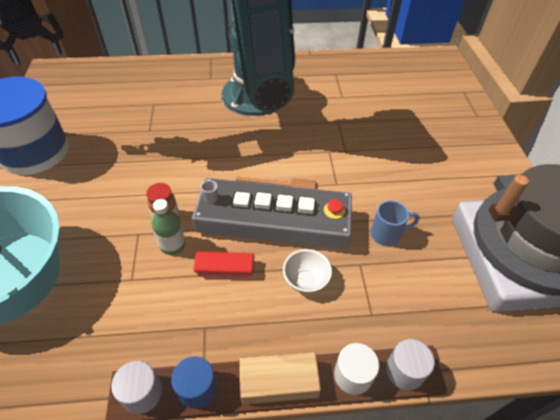

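The top view shows the red knob at (219,218) and the keys at about (249,225), (272,230), (295,235) and (318,240). The cup is at (355,246).

```bash
cat > h.py <<'E'
from workcell import *
import cv2, numpy as np
def K(c): return np.array([[c["fx"],0,c["cx"]],[0,c["fy"],c["cy"]],[0,0,1.]])
def ext(c):
    if "rvec" in c: return cv2.Rodrigues(np.array(c["rvec"]))[0], np.array(c["tvec"]).ravel()
def ray(c,R,t,uv,z):
    d=R.T@np.linalg.inv(K(c))@np.array([uv[0],uv[1],1.]); o=-R.T@t
    return o+d*(z-o[2])/d[2]
E
python3 - <<'E'
from h import *
from scipy import ndimage
c=camera("top");R,t=ext(c)
g=cv2.cvtColor(c["color"],cv2.COLOR_BGR2HSV)
m=((g[...,2]>170)&(g[...,1]<60)).astype(np.uint8); m[:205]=0;m[262:]=0;m[:,:235]=0;m[:,335:]=0
n,_,st,ce=cv2.connectedComponentsWithStats(m)
P=[]
for i in range(1,n):
    if st[i,4]>60: P.append(ray(c,R,t,ce[i],88)); print(ce[i],st[i],P[-1])
P=np.array(sorted(P,key=lambda p:-p[1]))
print(np.diff(P,axis=0), np.linalg.norm(np.diff(P,axis=0),axis=1), ray(c,R,t,(219,218),94), ray(c,R,t,(355,245),115))
s=observe(); print(cv2.Rodrigues(np.array(s["orientation"]))[0].round(3))
w=camera("wrist"); cv2.imwrite("pics/w0.png",w["color"]); print(w["tool_from_camera"])
p=R@np.array(s["position"])+t; print("tcp px",K(c)@p/p[2])
E
```

```text
[248.5        224.66666667] [240 216  18  18 234] [529.71286592  91.99239779  88.        ]
[271.60085837 229.7167382 ] [263 221  18  18 233] [519.3828525   43.16349788  88.        ]
[294.71304348 234.73478261] [287 226  17  18 230] [509.1414694   -5.58912668  88.        ]
[317.53777778 239.97777778] [310 232  17  17 225] [498.44550193 -53.63469812  88.        ]
[[-10.33001342 -48.82889991   0.        ]
 [-10.2413831  -48.75262456   0.        ]
 [-10.69596747 -48.04557144   0.        ]] [49.90962476 49.81670733 49.22174981] [542.84657527 153.62508169  94.        ] [ 487.7419137  -127.01002013  115.        ]
[[ 0.958  0.288 -0.   ]
 [ 0.288 -0.958  0.002]
 [ 0.    -0.002 -1.   ]]
[[-3.45469411e-04 -9.49877380e-01 -3.12622524e-01  7.98753683e+01]
 [ 9.99999893e-01 -2.31851509e-04 -4.00607313e-04 -9.81936224e-01]
 [ 3.08045821e-04 -3.12622629e-01  9.49877359e-01 -1.82147861e+02]
 [ 0.00000000e+00  0.00000000e+00  0.00000000e+00  1.00000000e+00]]
tcp px [595.77502863 435.44969234   1.        ]
```

Call:
apply_moves(increments=[{"xyz":[0,0,0],"roll":0.168},{"xyz":[0,0,0],"roll":0.168},{"xyz":[0,0,0],"roll":0.168},{"xyz":[0.015,-0.045,0],"roll":0},{"xyz":[0.015,-0.045,0],"roll":0}], jaw=0, force=40)

```text
clock: 0.82
position: [206.7, -444.2, 191.1]
orientation: [-3.123, 0.335, 0.0]
wrist_force: [1.1, 0.6, 0.1]
finger_gap: -0.2
gripper_force: 0.0
```

Call:
apply_moves(increments=[{"xyz":[0.017,-0.05,0],"roll":0},{"xyz":[0.017,-0.05,0],"roll":0},{"xyz":[0.017,-0.05,0],"roll":0},{"xyz":[0.017,-0.05,0],"roll":0},{"xyz":[0.017,-0.05,0],"roll":0}])

```text
clock: 1.45
position: [342.8, -217.1, 191.7]
orientation: [3.124, -0.333, 0.001]
wrist_force: [1.1, -1.2, 0.7]
finger_gap: 0.0
gripper_force: 0.0
```

Call:
apply_moves(increments=[{"xyz":[0.017,-0.05,0],"roll":0},{"xyz":[0.017,-0.05,0],"roll":0},{"xyz":[0.017,-0.05,0],"roll":0},{"xyz":[0.017,-0.05,0],"roll":0},{"xyz":[0.017,-0.05,0],"roll":0}])

```text
clock: 2.08
position: [478.6, 9.6, 191.6]
orientation: [3.124, -0.332, 0.0]
wrist_force: [0.1, -1.1, 0.2]
finger_gap: -0.2
gripper_force: 0.0
```

Call:
apply_moves(increments=[{"xyz":[0.0165,-0.0455,0],"roll":0},{"xyz":[0.016,-0.0455,0],"roll":0},{"xyz":[0,0,0.035],"roll":0},{"xyz":[0,0,0.035],"roll":0},{"xyz":[0,0,0],"roll":0}])

```text
clock: 2.7
position: [526.2, 90.0, 117.9]
orientation: [3.122, -0.332, -0.013]
wrist_force: [-0.0, 0.5, -0.8]
finger_gap: -0.3
gripper_force: 0.0
```

```bash
python3 - <<'E'
from h import *
s=observe(); w=camera("wrist")
cv2.imwrite("pics/w1.png",w["color"])
R=cv2.Rodrigues(np.array(s["orientation"]))[0]; T=np.array(w["tool_from_camera"])
# world->cam
Rwc=R@T[:3,:3]; o=R@T[:3,3]+np.array(s["position"]); Rc=Rwc.T; t=-Rc@o
g=cv2.cvtColor(w["color"],cv2.COLOR_BGR2HSV)
m=((g[...,2]>150)&(g[...,1]<60)).astype(np.uint8)
n,_,st,ce=cv2.connectedComponentsWithStats(m)
for i in range(1,n):
    if st[i,4]>800: print(ce[i].round(),st[i],ray(w,Rc,t,ce[i],88).round(1))
print(s["position"],s["wrist_force"])
E
```

```text
[233.  26.] [ 167    0  159   63 5388] [641.5  90.4  88. ]
[508. 219.] [ 479  195   59   49 2480] [501.5 -49.   88. ]
[274. 222.] [ 248  197   53   51 2624] [529.9  93.2  88. ]
[354. 222.] [ 327  198   55   50 2602] [519.5  44.8  88. ]
[434. 222.] [ 406  198   58   50 2591] [509.   -3.8  88. ]
[526.20382569  89.97337547 117.87457743] [-0.04362833  0.51582699 -0.78402579]
```

View pics/w1.png

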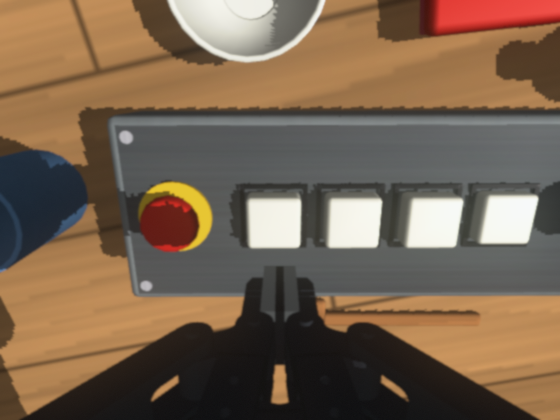

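Wrist view: the knob is at (172,218) and the keys are at (274,222), (354,222), (434,222) and (508,219). This agrees with the top view to within 3 mm. I'll tap in row order.

Call:
apply_moves(increments=[{"xyz":[0.003,-0.003,0.012],"roll":0},{"xyz":[0,0,0.014],"roll":0},{"xyz":[0,0,0],"roll":0},{"xyz":[0,0,0.002],"roll":0},{"xyz":[0,0,0],"roll":0}])

```text
clock: 3.38
position: [532.7, 92.3, 94.0]
orientation: [-3.124, 0.333, -0.001]
wrist_force: [-1.0, -0.6, 1.1]
finger_gap: -0.2
gripper_force: 0.0
```

Call:
apply_moves(increments=[{"xyz":[0,0,0.001],"roll":0},{"xyz":[0,0,0.001],"roll":0},{"xyz":[0,0,0],"roll":0}])

```text
clock: 3.75
position: [532.4, 92.3, 91.6]
orientation: [3.124, -0.333, -0.0]
wrist_force: [0.2, 0.1, 0.9]
finger_gap: -0.0
gripper_force: 0.0
```

Call:
apply_moves(increments=[{"xyz":[0,0,0.0025],"roll":0},{"xyz":[0,0,0.001],"roll":0},{"xyz":[0,0,0],"roll":0}])

```text
clock: 4.12
position: [532.3, 92.3, 87.9]
orientation: [3.124, -0.333, -0.001]
wrist_force: [0.9, -0.8, 1.0]
finger_gap: -0.4
gripper_force: 0.0
```

Call:
apply_moves(increments=[{"xyz":[0,0,0.001],"roll":0},{"xyz":[0,0,0],"roll":0}])

```text
clock: 4.38
position: [532.4, 92.3, 87.1]
orientation: [3.124, -0.333, -0.0]
wrist_force: [0.1, -0.1, 0.4]
finger_gap: -0.4
gripper_force: 0.0
```

Call:
apply_moves(increments=[{"xyz":[0,0,0.001],"roll":0},{"xyz":[0,0,0],"roll":0}])

```text
clock: 4.62
position: [532.4, 92.3, 86.1]
orientation: [3.124, -0.333, -0.0]
wrist_force: [-0.1, -0.9, -0.1]
finger_gap: -0.0
gripper_force: 0.0
```

Call:
apply_moves(increments=[{"xyz":[0,0,0.001],"roll":0},{"xyz":[0,0,0],"roll":0}])

```text
clock: 4.88
position: [532.4, 92.3, 85.1]
orientation: [3.124, -0.333, -0.0]
wrist_force: [0.4, -0.4, 0.3]
finger_gap: -0.4
gripper_force: 0.0
```

Call:
apply_moves(increments=[{"xyz":[0,0,0.001],"roll":0},{"xyz":[0,0,0],"roll":0}])

```text
clock: 5.12
position: [532.4, 92.3, 84.0]
orientation: [3.124, -0.333, -0.0]
wrist_force: [0.4, 0.1, -0.3]
finger_gap: 0.2
gripper_force: 0.0
```

Call:
apply_moves(increments=[{"xyz":[0,0,0.001],"roll":0},{"xyz":[0,0,0],"roll":0}])

```text
clock: 5.38
position: [532.4, 92.3, 83.1]
orientation: [3.124, -0.333, -0.0]
wrist_force: [0.2, 0.5, -1.0]
finger_gap: -0.3
gripper_force: 0.0
```

```bash
python3 - <<'E'
from h import *
w=camera("wrist"); cv2.imwrite("pics/w2.png",w["color"])
s=observe(); print(s["position"],s["wrist_force"],s["ft_torque"])
E
```

```text
[532.44863735  92.2692238   83.12229915] [ 0.80742622 -0.32175392  0.10064673] [0.01585057 0.07121734 0.03692855]
```

View pics/w2.png

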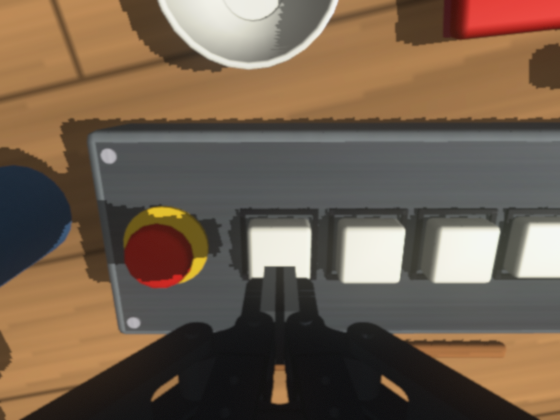

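The fingertips at (280,268) are over cap 1, inside its outline, but there's still no contact at z = 83. I'll keep stepping down.

Call:
apply_moves(increments=[{"xyz":[0,0,0.001],"roll":0},{"xyz":[0,0,0],"roll":0}])

```text
clock: 5.68
position: [532.4, 92.3, 82.1]
orientation: [3.124, -0.333, -0.0]
wrist_force: [0.0, 0.1, 0.7]
finger_gap: -0.4
gripper_force: 0.0
```

Call:
apply_moves(increments=[{"xyz":[0,0,0.001],"roll":0},{"xyz":[0,0,0],"roll":0}])

```text
clock: 5.92
position: [532.4, 92.3, 81.1]
orientation: [3.124, -0.333, -0.0]
wrist_force: [0.9, -0.3, 0.5]
finger_gap: 0.0
gripper_force: 0.0
```

Call:
apply_moves(increments=[{"xyz":[0,0,0.0007],"roll":0},{"xyz":[0,0,0],"roll":0}])

```text
clock: 6.18
position: [532.4, 92.3, 80.4]
orientation: [3.124, -0.333, -0.0]
wrist_force: [0.6, -0.4, 0.8]
finger_gap: -0.1
gripper_force: 0.0
```

Call:
apply_moves(increments=[{"xyz":[0,0,0.0007],"roll":0},{"xyz":[0,0,0],"roll":0}])

```text
clock: 6.42
position: [532.4, 92.3, 79.7]
orientation: [3.124, -0.333, -0.0]
wrist_force: [-0.3, -0.5, 0.1]
finger_gap: -0.1
gripper_force: 0.0
```

```bash
python3 - <<'E'
from h import *
s=observe(); w=camera("wrist")
T=np.array(w["tool_from_camera"]); Ti=np.linalg.inv(T)
for p in ([0,0,0],[11,0,0],[-11,0,0],[11,0,-5]):
    q=Ti@np.array([*p,1.]); print(p,(K(w)@q[:3]/q[2])[:2].round(1), q[2].round(1))
R=cv2.Rodrigues(np.array(s["orientation"]))[0]
print(s["wrist_force"],s["position"])
im=w["color"][190:330,200:420]; cv2.imwrite("pics/w3.png",cv2.resize(im,None,fx=3.6,fy=3.6,interpolation=cv2.INTER_CUBIC))
c=camera("scene"); im=c["color"][160:260,180:370]; cv2.imwrite("pics/s3.png",cv2.resize(im,None,fx=4,fy=4,interpolation=cv2.INTER_CUBIC))
E
```

```text
[0, 0, 0] [280.7 246.4] 197.9
[11, 0, 0] [280.7 227.5] 194.4
[-11, 0, 0] [280.6 264.7] 201.3
[11, 0, -5] [280.7 230.9] 189.7
[-0.29353984 -0.50527763  0.05119415] [532.44161067  92.31159547  79.71619983]
```

View pics/w3.png

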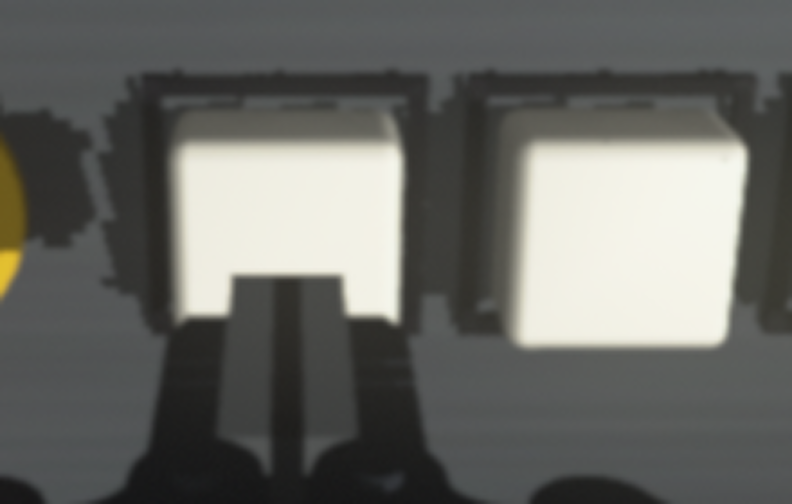

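View pics/s3.png

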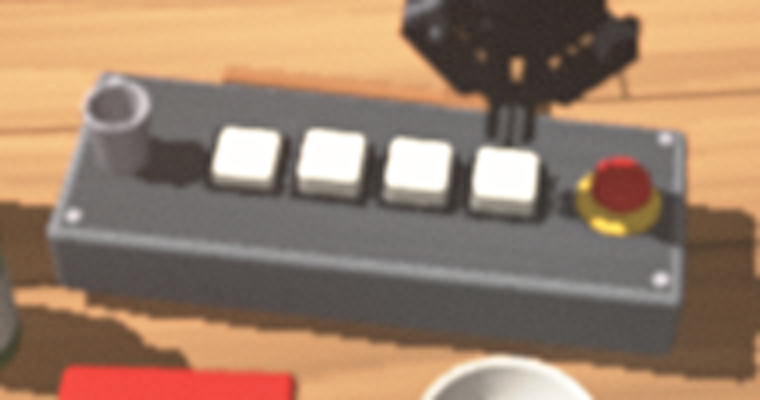

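```bash
python3 - <<'E'
from h import *
s=observe(); w=camera("wrist"); c=camera("scene"); tp=camera("top")
R=cv2.Rodrigues(np.array(s["orientation"]))[0]; T=np.array(w["tool_from_camera"])
pos=np.array(s["position"])
def proj(c,p):
    Rr,t=ext(c); q=Rr@p+t; return (K(c)@q/q[2])[:2].round(1)
for p in ([0,0,0],[11,0,0],[-11,0,0],[-20,0,0]):
    W=R@np.array(p)+pos; print(p,W.round(1),"scene",proj(c,W),"crop",(proj(c,W)-[180,160])*4,"top",proj(tp,W))
Rwc=R@T[:3,:3]; o=R@T[:3,3]+pos; Rc=Rwc.T; t=-Rc@o
Rs,ts=ext(c)
P1=K(w)@np.c_[Rc,t]; P2=K(c)@np.c_[Rs,ts]
X=cv2.triangulatePoints(P1,P2,np.array([280.6,266.]),np.array([307.5,196.])); X=(X[:3]/X[3]).ravel(); print("tri",X, "tool",R.T@(X-pos))
print(w["fx"],w["cx"],w["cy"])
im=tp["color"][160:310,180:400]; cv2.imwrite("pics/t3.png",cv2.resize(im,None,fx=3.6,fy=3.6,interpolation=cv2.INTER_CUBIC))
E
```

```text
[0, 0, 0] [532.5  92.3  79.8] scene [306.4 205.9] crop [505.6 183.6] top [248.7 223.7]
[11, 0, 0] [543.3  89.9  79.8] scene [306.  209.6] crop [504.  198.4] top [249.8 218.6]
[-11, 0, 0] [521.7  94.6  79.8] scene [306.8 202.2] crop [507.2 168.8] top [247.5 228.7]
[-20, 0, 0] [513.   96.5  79.8] scene [307.2 199.2] crop [508.8 156.8] top [246.5 232.8]
tri [545.51655851  89.75512975 129.7985516 ] tool [ 13.25082364  -0.29411988 -50.02758757]
362.76030473539305 279.3241608473998 212.5053056463796
```

View pics/t3.png

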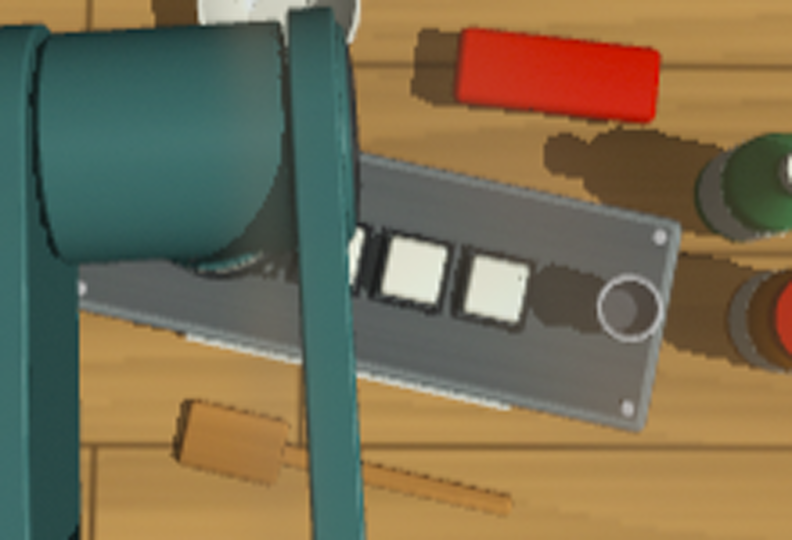

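Triangulating the visible fingertip from the wrist and scene cameras puts it about 50 mm behind the reported TCP, at z ≈ 130. So the tips are still above the cap, which explains the missing contact. I'll descend in small steps, checking force each time.

Call:
apply_moves(increments=[{"xyz":[-0.003,0,0.005],"roll":0},{"xyz":[0,0,0.005],"roll":0},{"xyz":[0,0,0],"roll":0}])

```text
clock: 7.05
position: [528.9, 92.9, 68.9]
orientation: [3.124, -0.333, -0.003]
wrist_force: [0.7, 1.2, 0.4]
finger_gap: -0.2
gripper_force: 0.0
```

```bash
python3 - <<'E'
from h import *
s=observe(); w=camera("wrist"); c=camera("scene")
print(s["position"],s["wrist_force"])
a=cv2.resize(w["color"][180:330,180:400],(792,540),interpolation=cv2.INTER_CUBIC)[:,100:500]
b=cv2.resize(c["color"][170:220,270:350],None,fx=5,fy=5,interpolation=cv2.INTER_CUBIC)
o=np.zeros((540,800,3),np.uint8); o[:,:400]=a; o[:250,400:]=b; cv2.imwrite("pics/m4.png",o)
E
```

```text
[528.89481787  92.87862497  68.87051392] [0.71173992 1.17066564 0.41442457]
```

View pics/m4.png

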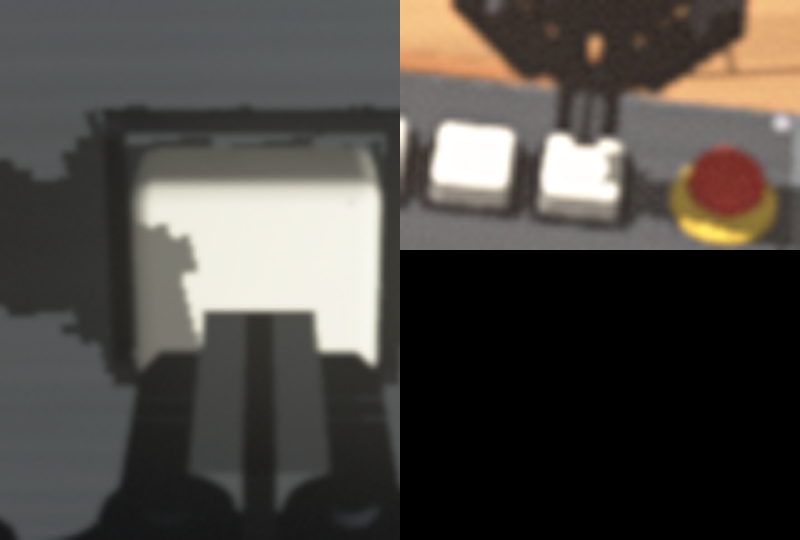

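The tips now overlap the cap in the scene view (crop (593,140)), with their shadow on the cap. That confirms they're above it, at about z = 119.

Call:
apply_moves(increments=[{"xyz":[0,0,0.005],"roll":0},{"xyz":[0,0,0.005],"roll":0},{"xyz":[0,0,0],"roll":0}])

```text
clock: 7.52
position: [529.0, 92.8, 59.0]
orientation: [3.124, -0.333, -0.002]
wrist_force: [-0.6, 0.9, -1.1]
finger_gap: -0.1
gripper_force: 0.0
```

Call:
apply_moves(increments=[{"xyz":[0,0,0.004],"roll":0},{"xyz":[0,0,0],"roll":0}])

```text
clock: 7.78
position: [529.3, 92.9, 55.4]
orientation: [3.124, -0.333, -0.001]
wrist_force: [0.5, -1.1, -0.0]
finger_gap: 0.2
gripper_force: 0.0
```

```bash
python3 - <<'E'
from h import *
s=observe(); w=camera("wrist"); c=camera("scene")
print(s["position"],s["wrist_force"])
a=cv2.resize(w["color"][180:330,180:400],(792,540),interpolation=cv2.INTER_CUBIC)[:,100:500]
b=cv2.resize(c["color"][170:220,270:350],None,fx=5,fy=5,interpolation=cv2.INTER_CUBIC)
o=np.zeros((540,800,3),np.uint8); o[:,:400]=a; o[:250,400:]=b; cv2.imwrite("pics/m5.png",o)
E
```

```text
[529.26672848  92.89344933  55.37429266] [ 0.48234896 -1.06676556 -0.03438671]
```

View pics/m5.png

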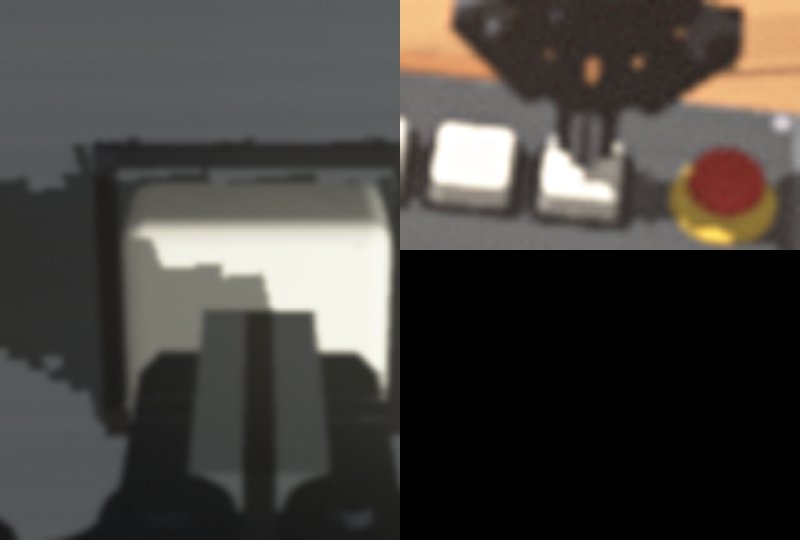

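The finger shadow's edge has moved from 120 to 50 px from the fingertip over 13.5 mm of descent. That predicts contact at about 45.5 mm reported z.

Call:
apply_moves(increments=[{"xyz":[0,0,0.004],"roll":0},{"xyz":[0,0,0.002],"roll":0},{"xyz":[0,0,0],"roll":0}])

```text
clock: 8.25
position: [529.3, 92.9, 49.4]
orientation: [3.124, -0.333, -0.001]
wrist_force: [0.6, 0.1, 0.2]
finger_gap: 0.1
gripper_force: 0.0
```

Call:
apply_moves(increments=[{"xyz":[0,0,0.001],"roll":0},{"xyz":[0,0,0],"roll":0}])

```text
clock: 8.5
position: [529.6, 92.9, 48.8]
orientation: [3.124, -0.333, 0.0]
wrist_force: [-0.4, 0.6, -0.2]
finger_gap: -0.1
gripper_force: 0.0
```

Call:
apply_moves(increments=[{"xyz":[0,0,0.001],"roll":0},{"xyz":[0,0,0],"roll":0}])

```text
clock: 8.75
position: [529.7, 92.9, 48.2]
orientation: [3.124, -0.333, 0.001]
wrist_force: [-0.7, -0.2, 1.7]
finger_gap: -0.1
gripper_force: 1.0
```

Call:
apply_moves(increments=[{"xyz":[0,0,0.001],"roll":0},{"xyz":[0,0,0],"roll":0}])

```text
clock: 9.0
position: [529.7, 92.9, 47.0]
orientation: [3.124, -0.333, 0.001]
wrist_force: [-1.1, -0.1, 2.8]
finger_gap: 0.3
gripper_force: 1.3
```

Call:
apply_moves(increments=[{"xyz":[0,0,0.001],"roll":0},{"xyz":[0,0,0],"roll":0}])

```text
clock: 9.25
position: [529.7, 92.9, 45.9]
orientation: [-3.124, 0.333, -0.001]
wrist_force: [-0.8, 0.7, 2.7]
finger_gap: 0.1
gripper_force: 1.6
```

Call:
apply_moves(increments=[{"xyz":[0,0,0.001],"roll":0},{"xyz":[0,0,0],"roll":0}])

```text
clock: 9.5
position: [529.7, 92.9, 44.9]
orientation: [3.124, -0.333, 0.001]
wrist_force: [-1.2, 0.4, 3.5]
finger_gap: -0.0
gripper_force: 1.8
```

Key 1 is up: contact came at 48.3, then it gave softly at about 0.5 N/mm. Moving to key 2.

Call:
apply_moves(increments=[{"xyz":[0,0,-0.012],"roll":0},{"xyz":[0,0.025,0],"roll":0},{"xyz":[0,0.025,0],"roll":0},{"xyz":[0,0,0.006],"roll":0},{"xyz":[0,0,0],"roll":0}])

```text
clock: 10.12
position: [518.4, 44.5, 50.0]
orientation: [-3.124, 0.333, 0.003]
wrist_force: [-0.3, 0.3, -0.1]
finger_gap: 0.0
gripper_force: 0.0
```

Call:
apply_moves(increments=[{"xyz":[0,0,0.002],"roll":0},{"xyz":[0,0,0.001],"roll":0},{"xyz":[0,0,0],"roll":0}])

```text
clock: 10.5
position: [519.2, 44.7, 48.1]
orientation: [-3.123, 0.332, -0.0]
wrist_force: [0.5, 1.3, 2.2]
finger_gap: -0.0
gripper_force: 1.0
```

Call:
apply_moves(increments=[{"xyz":[0,0,0.001],"roll":0},{"xyz":[0,0,0],"roll":0}])

```text
clock: 10.75
position: [519.3, 44.4, 47.1]
orientation: [-3.123, 0.332, -0.001]
wrist_force: [-0.4, 2.2, 2.7]
finger_gap: -0.3
gripper_force: 1.3
```

Contact at the same height, so key 2 is up too. One more step to confirm it, then key 3.

Call:
apply_moves(increments=[{"xyz":[0,0,0.001],"roll":0},{"xyz":[0,0,0],"roll":0}])

```text
clock: 11.0
position: [519.4, 44.3, 46.0]
orientation: [-3.123, 0.333, -0.001]
wrist_force: [-0.4, 2.5, 2.9]
finger_gap: 0.0
gripper_force: 1.6
```

Call:
apply_moves(increments=[{"xyz":[0,0,-0.01],"roll":0},{"xyz":[0,0.025,0],"roll":0},{"xyz":[0,0.025,0],"roll":0},{"xyz":[0,0,0.005],"roll":0},{"xyz":[0,0,0],"roll":0}])

```text
clock: 11.62
position: [507.9, -4.7, 50.1]
orientation: [-3.124, 0.333, 0.003]
wrist_force: [0.8, 1.4, -0.1]
finger_gap: -0.0
gripper_force: 0.0
```

Call:
apply_moves(increments=[{"xyz":[0,0,0.002],"roll":0},{"xyz":[0,0,0.001],"roll":0},{"xyz":[0,0,0],"roll":0}])

```text
clock: 12.0
position: [508.6, -4.3, 48.1]
orientation: [-3.124, 0.332, -0.0]
wrist_force: [-1.9, 0.7, 2.4]
finger_gap: 0.2
gripper_force: 1.0
```

Call:
apply_moves(increments=[{"xyz":[0,0,0.001],"roll":0},{"xyz":[0,0,0],"roll":0}])

```text
clock: 12.25
position: [508.7, -4.4, 47.0]
orientation: [-3.123, 0.332, -0.001]
wrist_force: [-0.3, 1.1, 3.0]
finger_gap: -0.4
gripper_force: 1.3
```

Key 3 is up as well. Next is key 4, which is probably latched, so I expect contact at about 42.3.

Call:
apply_moves(increments=[{"xyz":[0,0,-0.009],"roll":0},{"xyz":[0,0.025,0],"roll":0},{"xyz":[0,0.025,0],"roll":0},{"xyz":[0,0,0.005],"roll":0},{"xyz":[0,0,0],"roll":0}])

```text
clock: 12.88
position: [497.5, -53.4, 50.2]
orientation: [-3.124, 0.333, 0.002]
wrist_force: [0.5, -0.5, -0.4]
finger_gap: 0.2
gripper_force: 0.0
```

Call:
apply_moves(increments=[{"xyz":[0,0,0.002],"roll":0},{"xyz":[0,0,0.002],"roll":0},{"xyz":[0,0,0],"roll":0}])

```text
clock: 13.25
position: [497.8, -53.3, 46.5]
orientation: [3.124, -0.332, -0.001]
wrist_force: [-0.0, -0.8, -0.2]
finger_gap: 0.4
gripper_force: 0.0
```

Call:
apply_moves(increments=[{"xyz":[0,0,0.001],"roll":0},{"xyz":[0,0,0],"roll":0}])

```text
clock: 13.5
position: [497.9, -53.7, 45.7]
orientation: [3.124, -0.333, -0.0]
wrist_force: [0.5, 0.8, 0.1]
finger_gap: 0.0
gripper_force: 0.0
```

There's no contact at 45.7, so key 4 is the latched one.

Call:
apply_moves(increments=[{"xyz":[0,0,0.002],"roll":0},{"xyz":[0,0,0.001],"roll":0},{"xyz":[0,0,0],"roll":0}])

```text
clock: 13.88
position: [497.9, -53.8, 42.7]
orientation: [3.124, -0.333, -0.0]
wrist_force: [-1.0, -0.2, 1.1]
finger_gap: 0.3
gripper_force: 0.0
```

Call:
apply_moves(increments=[{"xyz":[0,0,0.0006],"roll":0},{"xyz":[0,0,0],"roll":0}])

```text
clock: 14.12
position: [498.0, -53.8, 42.5]
orientation: [3.124, -0.333, 0.0]
wrist_force: [-0.9, 0.3, 3.0]
finger_gap: 0.1
gripper_force: 1.1
```

Key 4 is firm at 42.5 (3 N), so it's latched and now tapped. Pressing it to the bottom.

Call:
apply_moves(increments=[{"xyz":[0,0,0.001],"roll":0},{"xyz":[0,0,0.001],"roll":0},{"xyz":[0,0,0.001],"roll":0},{"xyz":[0,0,0],"roll":0}])

```text
clock: 14.62
position: [498.1, -53.8, 39.3]
orientation: [3.124, -0.333, 0.0]
wrist_force: [-1.2, 0.8, 4.0]
finger_gap: -0.1
gripper_force: 2.2
```

Call:
apply_moves(increments=[{"xyz":[0,0,0.001],"roll":0},{"xyz":[0,0,0.0005],"roll":0},{"xyz":[0,0,0],"roll":0}])

```text
clock: 15.0
position: [498.1, -53.8, 39.0]
orientation: [3.124, -0.333, 0.001]
wrist_force: [-3.0, 1.1, 9.7]
finger_gap: 0.0
gripper_force: 5.0
```

Call:
apply_moves(increments=[{"xyz":[0,0,0.001],"roll":0},{"xyz":[0,0,0],"roll":0}])

```text
clock: 15.25
position: [498.1, -53.8, 38.8]
orientation: [3.124, -0.333, 0.001]
wrist_force: [-6.3, 0.5, 14.6]
finger_gap: 0.3
gripper_force: 6.9
```

Call:
apply_moves(increments=[{"xyz":[0,0,-0.008],"roll":0},{"xyz":[0,0,-0.03],"roll":0},{"xyz":[0,0,-0.04],"roll":0},{"xyz":[0,0,-0.03],"roll":0},{"xyz":[0,0,0],"roll":0}])

```text
clock: 15.88
position: [499.9, -54.1, 146.9]
orientation: [3.123, -0.333, 0.009]
wrist_force: [-0.9, 0.3, -1.4]
finger_gap: -0.1
gripper_force: 0.0
```

```bash
python3 - <<'E'
from h import *
s=observe(); c=camera("scene"); print(s["clock"],s["position"],s["wrist_force"])
a=c["color"][150:300,130:430]; b=cv2.imread("pics/scene0.png")[150:300,130:430]
cv2.imwrite("pics/end.png",cv2.resize(np.vstack([b,a]),None,fx=2,fy=2,interpolation=cv2.INTER_CUBIC))
E
```

```text
15.875 [499.94282605 -54.09157495 146.92899862] [-0.88679972  0.34893874 -1.36699722]
```

View pics/end.png

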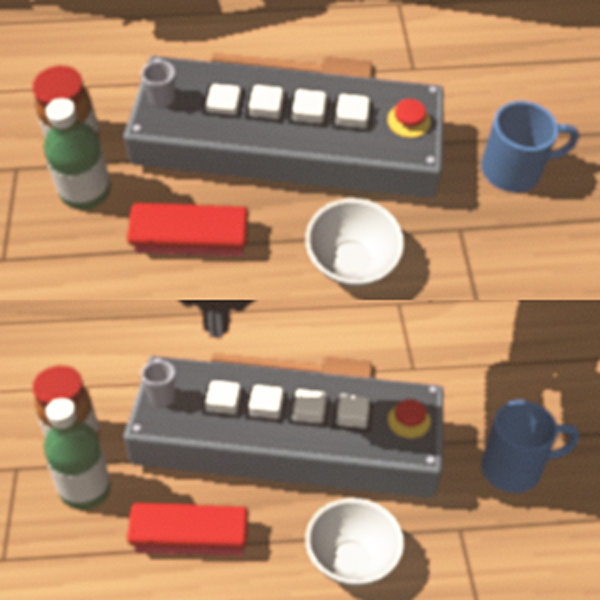

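In the after view, key 4's top edge is about 3 px higher (y from 84 to about 81), so it's up and level with the others. Nothing else has moved, so I'm handing in.

```bash
python3 -c "
from workcell import *
print(sign_off())"
```

```text
the job is handed in; nothing more can be done
None
```

I tapped all four keys in order from the red knob; the fourth was the latched one, so I pressed it to the bottom and released it, the last picture shows all four keys up and nothing else moved, and the job is handed in (no verdict was returned).

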